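# Eject the inlaid panel from its press and lean it on the easel

### The arm

A 6-joint arm with a two-finger parallel gripper is mounted at the origin on the work surface. World frame = base frame: x ahead of the robot, y to its left, z up, the work surface at z = 0. Lengths are in mm, angles in degrees, forces in N, time in s.
With the tool pointing down it reaches from about 350 to 850 mm from the base axis. Payload 8.1 kg.
Tool frame: the origin (TCP) lies midway between the tips of the shut fingers; the grasp point (between the pads) lies 19 mm behind it; z points along the fingers, y is the direction in which the jaws open and shut (so a half turn about z gives the same grasp; the last joint's range is limited). The gripper opens to 85 mm and grips with 20 to 120 N. Pads are 22 mm wide; open, the fingers measure 114 mm over their backs; the gripper's body (76 mm by 85 mm) begins 54 mm behind the grasp point. The pads swing forward as they close: fully open they stand 13 mm farther back than shut.
Start: joints at [-80.695, 7.471, 85.268, -0, 87.261, -4.893], TCP at [147.183, -581.672, 231.292] pointing down, gripper open.
Joint ranges: [-169.43, 169.43], [-51.17, 129.36], [1.28, 143.12], [-76.62, 256.62], [0, 156.53], [-152.29, 152.29]. Speed limits (degrees/s): [136.94, 136.94, 159.86, 180, 180, 180].

### API

Orientations are given as [roll, pitch, yaw] about the fixed x, y, z axes, in that order (R = Rz(yaw) Ry(pitch) Rx(roll)).
In Python, from bench import telemetry, snapshot, camera_params, job gives the robot as it stands. The module is installed in compiled form; this text tells all that it offers.
- The arm moves only by the shell command python3 -m jog 'ROWS' [FORCE]. ROWS is JSON, a list that holds one entry, the list of rows, each a list of 7 numbers: the shift along the tool's x, y, z in units of 50 mm (1.0 is 50 mm), then the turn, a rotation vector about the tool's x, y, z in units of 2 pi rad (1.0 is 2 pi rad), then the opening, from 0 (shut) to 1 (fully open). In form: [[[dx, dy, dz, rx, ry, rz, claw], ...]]. A call has 1 to 12 rows; each row shifts and turns the commanded pose from where the row before left it, along the tool's axes as they then stand; what a row does not reach is not made up. A row lasts 1/8 s, in which the tool goes at most 62.5 mm and 10.7 degrees, less where a joint would pass 70% of its speed; a pose out of reach is approached as far as the arm can. A call with a number of a shift or a turn outside -1 to 1 is refused whole. A call with a gripper value outside its range is refused whole. The fingers move at their own pace and stop on an object; FORCE is the grip in N (left out, the last holds). Time passes only in rows, so rows that do not move let the fingers close. It gives the time, the measured TCP pose, the force and the opening at its end, in the units of the state.
- telemetry.sense(): the state, without advancing time (a new reading comes with each control period).
- snapshot(name): name is "side" or "top" or "wrist"; returns (picture, depth): 400x640x3 uint8, red, green, blue; 400x640 float32, mm along the optical axis (not along the pixel's ray), 0 where there is no reading.
- camera_params(name): a dict with "K" (3x3 intrinsics, pixels), "D" ([k1, k2, p1, p2, k3] as OpenCV has them; the pictures are not rectified), "extrinsics" (4x4, takes a point from camera to world coordinates). Camera axes: x right, y down, z forward; pixel columns grow to the right and rows downward; lengths in mm; the calibration is good to about 2 mm. A picture is of the moment at which its call begins: read the wrist's pose just before it. camera_params takes no time and is no camera call; for the wrist camera it gives the pose at the moment of the call.
- job.hand_in(): hands the job in, once; it reports no verdict.
The state is a dict: "time": time; "joint_pos": joint angles; "qd": joint speeds; "joint_efforts": joint torques, N m; "tool_pos": TCP position; "tcp_rot": TCP orientation; "ft_force": force on the tool from outside, world axes, zero at the start; "wrist_torque": the same for the moment, N m; "finger_gap": finger opening in mm.
Only numpy, scipy, OpenCV 4.12 (cv2) and the standard library are available. Lean on these libraries where they do the work, as an engineer would, in place of code of your own. Each camera call takes 0.05 s, during which the arm holds its last target. There are 200 camera calls.

### The job

The inlaid wooden panel is finished in the green panel press. Push the press's red spring plate all the way in so that the panel comes right out into the open channel, and let the plate spring fully back. Then take the panel out, set it down gently on the ledge of the small plywood easel and let go of it only once it stands there, so that its whole lower edge is on the ledge behind the lip and it leans back against the sloping board; do not disturb the other things on the bench.

Things in the scene. Friction and masses are not known exactly. Their poses are not given: they have to be found in the camera images.
- press: Green panel press fixed to the bench. Origin at bench level under the middle of the starting panel. z up; y along the press: red push plate at the +y end, open outfeed channel at the -y end; x across. Green housing with clear roof: y = -40 to 55, top at z = 148, 59 wide, its clamp knobs out to x = +-64; it covers the panel at the start. Bed 140 wide, 12 high, y = -155 to 125.
- outfeed (a point): Floor of the open-topped outfeed channel where the middle of the panel's underside arrives after a full stroke (or up to 15 farther): press x = 0, y = -88, z = 12. Channel 19 wide between 20 thick side walls that reach z = 52; it runs from the housing (y = -40) to a rubber end stop (y = -143).
- ejector (a joint): Travel of the sprung ejector in m: 0 = sprung back (start), 0.09 = fully pushed in, at its stop. It moves along the press's -y direction; the spring takes about 3 N at first and 10 N at full stroke.
- push_plate (a point): Point on the outer (+y) face of the red push plate, centred across it, 100 above the bench; moves with the plate. Plate 60 wide (press x), 12 thick, from 40 to 130 above the bench. Push it along the press's -y. At full stroke its inner face is still 20 from the housing.
- panel: Loose dark wooden panel with a pale eight-pointed star on both faces, 16 thick (own x), 80 wide (own y), 120 tall (own z), about 0.12 kg. Origin at the middle of its underside (lower edge). It starts upright inside the press, own axes parallel to the press's axes, underside 12 above the bench.
- easel: Small plywood easel fixed to the bench. Origin at bench level; x from its open front to its back, y along its ledge, z up. Base x = -45 to 105, 160 wide, 20 high. The ledge is the base's top (z = 20) between a lip (inner face x = -18, 8 high above the ledge) and the foot of the back board (x = 20). Rear struts reach z = 65.
- board_top (a point): Middle of the top front edge of the easel's back board: easel x = 42, y = 0, z = 93. The board's front face rises to here from x = 20, z = 20, raked back 0.30 rad from vertical; 160 wide, 10 thick. The panel stands about 45 higher than it.
- ledge (a point): Centre of the easel's ledge: easel x = 0, y = 0, at the height of the ledge's surface, 20 above the bench.
- glue_bottle: White glue bottle with a red cap, 44 diameter, 115 tall, loose on the robot's side of the press; origin at the middle of its underside. Leave alone.
- mallet: Wooden joiner's mallet lying loose beyond the press: handle 24 diameter along its own x from x = -120, head 55 x 100 x 55 centred at x = +130; origin at bench level. Leave alone.
- tape_roll: Yellow tape roll lying flat beyond the easel, 90 diameter, 25 high; origin at the middle of its underside. Leave alone.
- offcut: Loose dark wooden offcut 70 x 35 x 18 high on the robot's side of the easel; origin at the middle of its underside. Leave alone.
There are look-alikes about, which are no part of the job. What is shaped like the easel but pink is not meant.

How it is judged:
By the outcome, as a careful person would: the job done as asked, in the order asked, and still so for the second after the job is handed in, with the robot touching nothing.
It also fails if it takes over 56 s, if anything falls off the work surface, if the arm or the gripper's body presses on something with over 40 N, if the wrist force passes 120 N, or if a joint passes its speed limit or range.

## Working session

There is one attempt and no reset: what is moved stays moved. The work goes in short steps, Python scripts to look and compute and a shell command to move; the robot and the scene stay as the last step left them, time stands still between calls to the robot, and variables do not carry over. Pictures are saved under pics/ and viewed, about 8 in all and at most 12, crops included, and the job is handed in when it is done.

```bash
mkdir -p pics; ls; python3 - <<'E'
from bench import telemetry, snapshot, camera_params
import cv2,numpy as np
print(telemetry.sense())
for n in("side","top"):
    p,d=snapshot(n);cv2.imwrite(f"pics/{n}0.png",p[:,:,::-1]);np.savez(f"{n}0.npz",p=p,d=d)
    c=camera_params(n);print(n,np.round(c["K"],1).tolist(),c["D"],np.round(c["extrinsics"],3).tolist(),(d>0).mean())
E
```

```text
pics
{'time': 0.0, 'joint_pos': array([-8.06960316e+01,  7.51367463e+00,  8.53282300e+01,  3.17122334e-04,
        8.72614662e+01, -4.89231819e+00]), 'qd': array([-0.0056703 ,  0.10465353,  0.03696139, -0.15690535,  0.06927431,
        0.05348388]), 'joint_efforts': array([-4.37264898e-03, -5.69396996e+01, -5.00562394e+01, -5.22130304e-04,
        1.48047408e-02,  4.47304990e-05]), 'tool_pos': array([ 147.09063421, -581.13631439,  230.26942801]), 'tcp_rot': array([-1.79897033e+02, -9.13138269e-03,  1.41962629e+01]), 'ft_force': array([-0.19663546,  0.42315085, -0.41142734]), 'wrist_torque': array([-0.04089915,  0.03853928,  0.0077046 ]), 'finger_gap': 85.39789223074017}
side [[440.7, 0.0, 321.4], [0.0, 440.7, 205.3], [0.0, 0.0, 1.0]] [-0.02867698  0.          0.          0.          0.        ] [[0.945, -0.184, 0.271, 223.556], [-0.327, -0.503, 0.8, -926.67], [-0.011, -0.844, -0.536, 693.245], [0.0, 0.0, 0.0, 1.0]] 0.996
top [[382.4, 0.0, 319.8], [0.0, 382.4, 198.8], [0.0, 0.0, 1.0]] [-0.03992619  0.          0.          0.          0.        ] [[0.002, -0.986, 0.167, 342.26], [-1.0, -0.005, -0.013, -13.038], [0.014, -0.167, -0.986, 1074.633], [0.0, 0.0, 0.0, 1.0]] 0.996171875
```

View pics/top0.png

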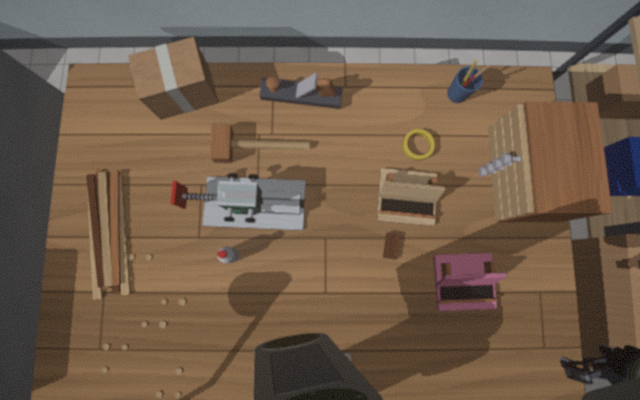

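View pics/side0.png

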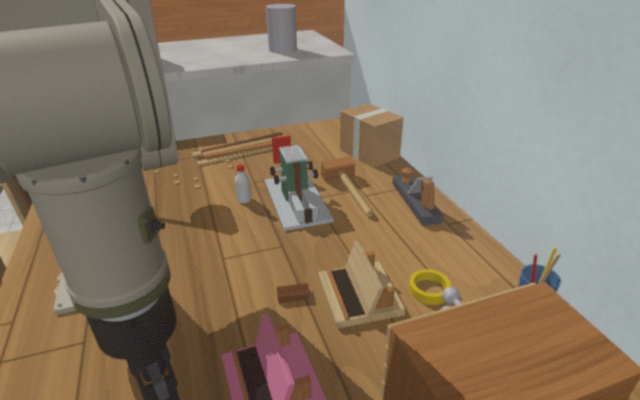

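The top view shows the press at about (255,202), with its red plate at (178,194) and its channel at (290,202) on the right, so press +y points towards world +y. The plywood easel is at (408,196) and its dark ledge at (408,208) faces the robot. The pink look-alike at (466,282) is rejected. The bottle is at (226,255), the offcut at (393,245) and the tape at (419,144).

```bash
cat > h.py <<'E'
import numpy as np,cv2
from bench import telemetry, snapshot, camera_params
def cloud(n,d,c=None):
    c=c or camera_params(n);h,w=d.shape
    uv=np.stack(np.meshgrid(np.arange(w),np.arange(h)),-1).reshape(-1,1,2).astype(float)
    r=cv2.undistortPoints(uv,c["K"],c["D"]).reshape(h,w,2)
    P=np.dstack([r[...,0]*d,r[...,1]*d,d]);T=c["extrinsics"]
    return P@T[:3,:3].T+T[:3,3]
def plane(n,uv,z,c=None):
    c=c or camera_params(n)
    r=cv2.undistortPoints(np.array(uv,float).reshape(-1,1,2),c["K"],c["D"])[:,0]
    T=c["extrinsics"];v=np.c_[r,np.ones(len(r))]@T[:3,:3].T;o=T[:3,3]
    return o+v*((z-o[2])/v[:,2])[:,None]
def grab(n,f):
    c=camera_params(n);p,d=snapshot(n);cv2.imwrite(f"pics/{f}.png",p[:,:,::-1]);return p,d,c
def rect(Q):
    r=cv2.minAreaRect(Q[:,:2].astype(np.float32));return r,cv2.boxPoints(r).round(1).tolist()
E
python3 - <<'E'
from h import *
f=np.load("top0.npz");p,d=f["p"],f["d"];W=cloud("top",d)
hsv=cv2.cvtColor(p,cv2.COLOR_RGB2HSV)
def box(r0,r1,c0,c1):
    m=np.zeros(d.shape,bool);m[r0:r1,c0:c1]=1;return m
print("bench z",np.median(W[box(220,235,330,370)][:,2]))
m=box(165,240,195,315)&(W[...,2]>7)&(W[...,2]<17);print("bed",m.sum(),*rect(W[m]))
m=box(150,235,370,450)&(W[...,2]>15)&(W[...,2]<27);print("base",m.sum(),*rect(W[m]))
# board
m=box(150,235,370,450)&(W[...,2]>85)&(W[...,2]<100);print("board",m.sum(),*rect(W[m]))
# plate red
m=box(170,215,160,192)&(hsv[...,1]>150)&((hsv[...,0]<8)|(hsv[...,0]>172));Q=W[m];print("plate",len(Q),Q.min(0),Q.max(0));Q=Q[Q[:,2]>122];print(*rect(Q))
# channel walls
m=box(165,240,240,315)&(W[...,2]>47)&(W[...,2]<56);print("walls",m.sum(),*rect(W[m]))
# bed colour edges: plane rays
m=(box(165,240,195,315)&(hsv[...,1]<60)).astype(np.uint8)
# bottle, offcut
for n,b,l in(("bottle",box(240,268,212,240),20),("offcut",box(228,262,378,408),10),("mallet",box(118,165,205,315),12)):
    Q=W[b&(W[...,2]>l)];print(n,Q.mean(0),Q.min(0),Q.max(0))
big=cv2.resize(p[145:265,160:460],None,fx=2.6,fy=2.6,interpolation=cv2.INTER_CUBIC);cv2.imwrite("pics/crop1.png",big[:,:,::-1])
E
```

```text
bench z 0.7608849910980098
bed 2496 ((509.19879150390625, 158.05911254882812), (279.1286315917969, 147.22349548339844), 87.72087097167969) [[430.1000061035156, 21.5], [577.2000122070312, 15.699999809265137], [588.2999877929688, 294.6000061035156], [441.20001220703125, 300.3999938964844]]
base 2012 ((544.543212890625, -274.32476806640625), (162.04092407226562, 249.81723022460938), 85.61363220214844) [[413.79998779296875, -345.6000061035156], [662.9000244140625, -364.70001220703125], [675.2999877929688, -203.10000610351562], [426.20001220703125, -184.0]]
board 296 ((546.0403442382812, -275.34246826171875), (161.05628967285156, 14.62888240814209), 84.64381408691406) [[531.2000122070312, -354.79998779296875], [545.7999877929688, -356.20001220703125], [560.7999877929688, -195.8000030517578], [546.2999877929688, -194.5]]
plate 180 [342.26009821 -13.03842834  52.37935262] [ 546.24001625  348.93267328 1074.63295168]
((422.75732421875, 177.91079711914062), (411.18768310546875, 51.86853790283203), 59.95198440551758) [[297.3999938964844, 12.899999618530273], [342.29998779296875, -13.0], [548.2000122070312, 342.8999938964844], [503.29998779296875, 368.8999938964844]]
walls 614 ((509.55615234375, 103.36959838867188), (61.12201690673828, 169.784423828125), 0.2674461007118225) [[478.6000061035156, 188.10000610351562], [479.3999938964844, 18.299999237060547], [540.5, 18.600000381469727], [539.7000122070312, 188.39999389648438]]
bottle [365.00935418 209.29710566  84.4587527 ] [342.26009821 -13.03842834  21.715336  ] [ 387.09485235  236.18342427 1074.63295168]
offcut [ 391.77014742 -220.62531268   33.5611774 ] [ 342.26009821 -247.57453609   10.0179919 ] [ 429.16688362  -13.03842834 1074.63295168]
mallet [670.21404657 185.37392275  56.90135505] [342.26009821 -13.03842834  12.21352239] [ 726.91492043  277.96882194 1074.63295168]
```

View pics/crop1.png

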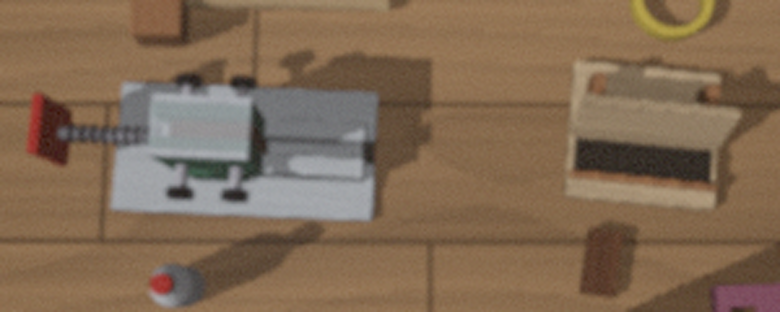

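```bash
python3 -m jog '[[[0,0,-0.3,0,0,-0.0292,1],[0,0,-0.3,0,0,-0.0292,1],[0,0,-0.3,0,0,-0.0292,1],[0,0,-0.3,0,0,-0.0292,1],[0,0,-0.3,0,0,-0.0292,1],[0,0,-0.3,0,0,-0.0292,1],[0,0,-0.3,0,0,-0.0292,1],[0.9,0.6,0,0,0,0,0],[0.9,0.6,0,0,0,0,0],[0.9,0.6,0,0,0,0,0],[0.9,0.6,0,0,0,0,0],[0.9,0.6,0,0,0,0,0]]]'
python3 - <<'E'
from h import *
s=telemetry.sense();T=camera_params("wrist")["extrinsics"];print(np.round(T,3).tolist(),T[:3,3]-s["tool_pos"],s["tool_pos"],s["tcp_rot"],s["joint_pos"],np.round(camera_params("wrist")["K"],0).tolist())
E
```

```text
time: 1.6
tool_pos: [306.4, -361.0, 335.9]
tcp_rot: [-180.0, -0.0, 87.8]
ft_force: [0.4, -0.9, 0.8]
finger_gap: -0.0
[[0.999, -0.038, -0.011, 309.353], [-0.04, -0.964, -0.261, -295.397], [-0.0, 0.262, -0.965, 479.57], [0.0, 0.0, 0.0, 1.0]] [  2.93207545  65.58118032 143.69150759] [ 306.42049712 -360.97785242  335.87818682] [-1.79990622e+02 -2.79126703e-02  8.77656760e+01] [-5.58879294e+01 -1.33826850e+01  9.46122193e+01  9.09630177e-03
  9.87985059e+01 -5.36522185e+01] [[307.0, 0.0, 318.0], [0.0, 307.0, 197.0], [0.0, 0.0, 1.0]]
```

```bash
python3 -m jog '[[[0.6,0.9,0.1,0,0,0,0],[0.6,0.9,0.1,0,0,0,0],[0.6,0.9,0.1,0,0,0,0],[0.6,0.9,0.1,0,0,0,0],[0.2,0.3,0.1,0,0,0,0],[0,0,0,0,0,0,0]]]'
python3 - <<'E'
from h import *
p,d,c=grab("wrist","w1");W=cloud("wrist",d,c);np.savez("w1.npz",p=p,d=d,W=W)
Z=W[...,2];R=(W[...,0]>410)&(W[...,0]<680)&(W[...,1]>-370)&(W[...,1]<-180)&(d>0)
for a,b in((17,23),(25,31),(88,97)):
    m=R&(Z>a)&(Z<b);print(a,b,m.sum(),*rect(W[m]))
E
```

```text
time: 2.35
tool_pos: [505.7, -239.6, 310.0]
tcp_rot: [-179.9, -0.1, 87.9]
ft_force: [-0.3, -0.7, -0.2]
finger_gap: 0.3
17 23 7148 ((545.4600830078125, -274.24029541015625), (158.37454223632812, 278.62640380859375), 84.89741516113281) [[399.70001220703125, -340.70001220703125], [677.2000122070312, -365.5], [691.2999877929688, -207.8000030517578], [413.70001220703125, -183.0]]
25 31 1236 ((576.4705810546875, -272.1306457519531), (157.09767150878906, 211.39535522460938), 87.91941833496094) [[468.0, -346.79998779296875], [679.2000122070312, -354.5], [685.0, -197.5], [473.70001220703125, -189.8000030517578]]
88 97 1079 ((546.5802612304688, -274.6971435546875), (158.25262451171875, 11.569427490234375), 84.46603393554688) [[533.2000122070312, -352.8999938964844], [544.7000122070312, -354.0], [560.0, -196.5], [548.5, -195.39999389648438]]
```

View pics/w1.png

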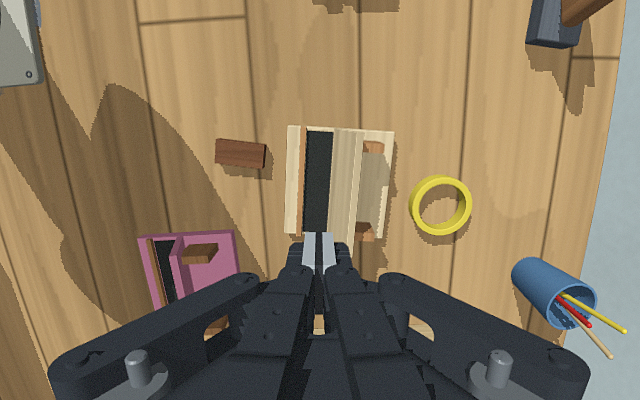

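The wrist view shows the plywood easel at (340,180) with its dark ledge at (318,180). The offcut is at (240,153) and the pink look-alike at (190,270), both clear of the easel. This confirms my choice of easel.

```bash
python3 - <<'E'
from h import *
f=np.load("w1.npz");p,d,W=f["p"],f["d"],f["W"]
c=camera_params("wrist")
m=np.zeros(d.shape,np.uint8);m[120:240,285:350]=(p[120:240,285:350].max(2)<75)*1
n,l,s,_=cv2.connectedComponentsWithStats(m);k=1+s[1:,4].argmax();print(s[k])
yx=np.argwhere(l==k);Q=plane("wrist",yx[:,::-1],20,c)
print(*rect(Q))
for r in (135,160,190,215):
    cc=yx[yx[:,0]==r][:,1];e=plane("wrist",[[cc.min()-.5,r],[cc.max()+.5,r]],20,c);print(r,e[:,:2].round(1).tolist(),W[r,cc.mean().astype(int),2])
E
```

```text
[ 302  131   31  109 2591]
((500.1297912597656, -278.29119873046875), (161.1293487548828, 37.11357498168945), 84.40635681152344) [[473.79998779296875, -356.70001220703125], [510.70001220703125, -360.29998779296875], [526.5, -199.89999389648438], [489.5, -196.3000030517578]]
135 [[489.7, -202.8], [525.9, -204.2]] 21.62436883850131
160 [[485.2, -237.7], [522.1, -239.1]] 21.705534525539633
190 [[481.5, -281.4], [517.9, -282.8]] 20.741078518711447
215 [[478.0, -319.7], [515.2, -321.1]] 20.955029609922462
```

```bash
python3 -m jog '[[[0.9,0,-0.2,0,0,0,0],[0.9,0,-0.2,0,0,0,0],[0.9,0,-0.2,0,0,0,0],[0.9,0,-0.2,0,0,0,0],[0.9,0,0,0,0,0,0],[0.9,0,0,0,0,0,0],[0.9,0,0,0,0,0,0],[0.9,0,0,0,0,0,0],[0,0,0,0,0,0,0]]]'
python3 - <<'E'
from h import *
p,d,c=grab("wrist","w2");W=cloud("wrist",d,c);np.savez("w2.npz",p=p,d=d,W=W)
Z=W[...,2];hsv=cv2.cvtColor(p,cv2.COLOR_RGB2HSV)
R=(W[...,0]>410)&(W[...,0]<600)&(W[...,1]>5)&(W[...,1]<380)&(d>0)
for a,b in((9.5,14.5),(49,55),(126,133)):
    m=R&(Z>a)&(Z<b);print(a,b,m.sum(),*rect(W[m]))
m=R&(hsv[...,1]>150)&((hsv[...,0]<8)|(hsv[...,0]>172))&(Z>45)&(W[...,1]>300);print("red",m.sum(),W[m].min(0),W[m].max(0));print(*rect(W[m&(Z>124)]))
E
```

```text
time: 3.52
tool_pos: [519.2, 120.3, 351.7]
tcp_rot: [180.0, -0.0, 87.9]
ft_force: [0.1, -0.2, -0.1]
finger_gap: 0.0
9.5 14.5 8190 ((513.332275390625, 159.03387451171875), (278.1985168457031, 140.77122497558594), 87.87380981445312) [[437.79998779296875, 22.600000381469727], [578.5, 17.399999618530273], [588.7999877929688, 295.3999938964844], [448.20001220703125, 300.6000061035156]]
49 55 1661 ((509.78009033203125, 69.113525390625), (99.32627868652344, 59.00796890258789), 87.87867736816406) [[478.5, 20.600000381469727], [537.4000244140625, 18.399999618530273], [541.0999755859375, 117.69999694824219], [482.1000061035156, 119.80000305175781]]
126 133 0 ((0.0, 0.0), (0.0, 0.0), 0.0) [[0.0, 0.0], [0.0, 0.0], [0.0, 0.0], [0.0, 0.0]]Traceback (most recent call last):
  File "<stdin>", line 7, in <module>
    return umr_minimum(a, axis, None, out, keepdims, initial, where)
ValueError: zero-size array to reduction operation minimum which has no identity
```

View pics/w2.png

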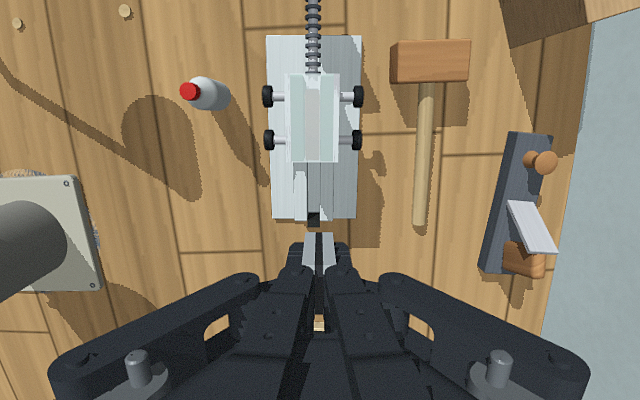

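The second wrist view shows the press square to the tool: bed at (315,125), channel at (312,195), end stop at (313,218). The bottle is at (205,93) and the mallet at (425,130), both clear. The walls measure 59 wide and the bed 141 x 278, as specified.

```bash
python3 -m jog '[[[0.9,-0.03,0,0,0,0,0],[0.9,-0.03,0,0,0,0,0],[0.9,-0.03,0,0,0,0,0],[0.9,-0.02,0,0,0,0,0],[0.9,-0.02,0,0,0,0,0],[0.9,-0.02,0,0,0,0,0],[0,0,0.9,0,0,0,0],[0,0,0.9,0,0,0,0],[0,0,0.9,0,0,0,0],[0,0,0.9,0,0,0,0],[0,0,0.9,0,0,0,0],[0,0,0.72,0,0,0,0]]]'; python3 -m jog '[[[-0.2,0,0,0,0,0,0],[-0.1,0,0,0,0,0,0],[-0.1,0,0,0,0,0,0],[0,0,0,0,0,0,0]]]'
python3 - <<'E'
from h import *
p,d,c=grab("wrist","w3");W=cloud("wrist",d,c);np.savez("w3.npz",p=p,d=d,W=W);hsv=cv2.cvtColor(p,cv2.COLOR_RGB2HSV)
m=(hsv[...,1]>150)&((hsv[...,0]<8)|(hsv[...,0]>172))&(d>0)&(W[...,2]>124)&(W[...,2]<136)&(W[...,1]>250);print(m.sum(),*rect(W[m]),telemetry.sense()["tool_pos"])
E
```

```text
time: 5.08
tool_pos: [523.5, 386.3, 88.5]
tcp_rot: [-180.0, 0.1, 87.6]
ft_force: [-0.2, 0.7, 0.5]
finger_gap: 0.0
time: 5.58
tool_pos: [523.0, 369.5, 92.4]
tcp_rot: [179.9, -0.1, 87.7]
ft_force: [-0.3, -0.1, -0.7]
finger_gap: 0.2
155 ((514.4469604492188, 361.7408142089844), (4.467868804931641, 34.56196594238281), 32.91683578491211) [[503.20001220703125, 375.0], [522.0, 346.0], [525.7000122070312, 348.3999938964844], [506.8999938964844, 377.5]] [522.61966157 369.75312918  91.90975207]
```

View pics/w3.png

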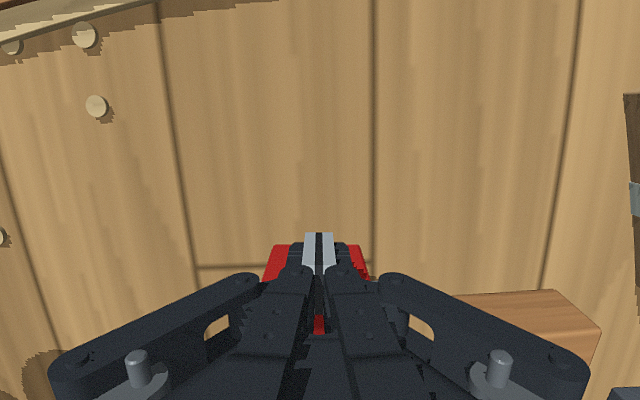

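The view shows the plate's red edges on both sides of the fingers, at about (275,262) and (360,262), so the fingers are in front of the plate and roughly centred. I'll start the push.

```bash
python3 -m jog '[[[-0.15,0,0,0,0,0,0],[-0.15,0,0,0,0,0,0],[-0.15,0,0,0,0,0,0],[-0.15,0,0,0,0,0,0],[-0.15,0,0,0,0,0,0],[-0.15,0,0,0,0,0,0],[-0.15,0,0,0,0,0,0],[-0.15,0,0,0,0,0,0]]]';python3 -m jog '[[[-0.15,0,0,0,0,0,0],[-0.15,0,0,0,0,0,0],[-0.1,0,0,0,0,0,0],[0,0,0,0,0,0,0]]]'
```

```text
time: 6.62
tool_pos: [519.6, 310.4, 91.0]
tcp_rot: [179.9, -0.1, 87.8]
ft_force: [0.3, 7.8, 3.0]
finger_gap: -0.0
time: 7.12
tool_pos: [518.8, 290.5, 91.0]
tcp_rot: [180.0, -0.1, 87.8]
ft_force: [-0.5, 9.2, 2.7]
finger_gap: -0.3
```

```bash
python3 -m jog '[[[-0.1,0,0,0,0,0,0],[-0.1,0,0,0,0,0,0],[-0.1,0,0,0,0,0,0],[0,0,0,0,0,0,0]]]';python3 -m jog '[[[-0.05,0,0,0,0,0,0],[-0.05,0,0,0,0,0,0],[0,0,0,0,0,0,0]]]'
```

```text
time: 7.62
tool_pos: [518.2, 275.8, 91.0]
tcp_rot: [180.0, -0.2, 87.8]
ft_force: [-0.8, 8.6, 2.4]
finger_gap: 0.2
time: 8.0
tool_pos: [518.1, 271.8, 91.1]
tcp_rot: [179.9, -0.2, 87.8]
ft_force: [1.2, 14.2, 0.3]
finger_gap: -0.0
```

```bash
python3 -m jog '[[[-0.04,0,0,0,0,0,0],[0,0,0,0,0,0,0],[0,0,0,0,0,0,0]]]'
```

```text
time: 8.38
tool_pos: [518.1, 271.7, 91.2]
tcp_rot: [179.9, -0.4, 87.9]
ft_force: [2.7, 22.3, -3.6]
finger_gap: 0.0
```

```bash
python3 -m jog '[[[0.4,0,0,0,0,0,0],[0.4,0,0,0,0,0,0],[0.4,0,0,0,0,0,0],[0.4,0,0,0,0,0,0],[0.45,0,0,0,0,0,0],[0.45,0,0,0,0,0,0],[0,0,-0.9,0,0,0,0],[0,0,-0.9,0,0,0,0],[0,0,-0.9,0,0,0,0],[0,0,-0.9,0,0,0,0],[0,0,-0.6,0,0,0,0]]]'; python3 -m jog '[[[-0.9,0,0,0,0,0,0.6],[-0.9,0,0,0,0,0,0.6],[-0.9,0,0,0,0,0,0.6],[-0.9,0,0,0,0,0,0.6],[-0.9,0,0,0,0,0,0.6],[-0.9,0,0,0,0,0,0.6],[0,0,0,0,0,0,0.6]]]'
python3 - <<'E'
from h import *
p,d,c=grab("wrist","w4");W=cloud("wrist",d,c);np.savez("w4.npz",p=p,d=d,W=W)
m=(d>0)&(W[...,2]>124)&(W[...,2]<137)&(W[...,1]<145)&(W[...,1]>0)&(W[...,0]>450)&(W[...,0]<570);print(m.sum(),*rect(W[m]),np.median(W[m][:,2]),telemetry.sense()["tool_pos"])
p,d,c=grab("top","t4");hsv=cv2.cvtColor(p,cv2.COLOR_RGB2HSV)
q=p[150:260,150:340];cv2.imwrite("pics/v4.png",np.hstack([cv2.resize(cv2.imread("pics/w4.png")[0:260,180:460],(430,400)),cv2.resize(q[:,:,::-1],(370,400))]))
E
```

```text
time: 9.75
tool_pos: [523.1, 392.1, 302.4]
tcp_rot: [179.9, 0.0, 87.7]
ft_force: [0.9, 0.1, 0.4]
finger_gap: 0.4
time: 10.62
tool_pos: [512.0, 119.6, 299.8]
tcp_rot: [-179.9, 0.1, 87.5]
ft_force: [0.0, 0.2, 0.2]
finger_gap: 50.9
1159 ((510.4466857910156, 85.63880920410156), (80.36727142333984, 16.68128204345703), 87.77066040039062) [[500.5, 45.79999923706055], [517.2000122070312, 45.20000076293945], [520.2999877929688, 125.5], [503.70001220703125, 126.0999984741211]] 132.95759235992335 [512.04073937 121.2356375  299.86119983]
```

View pics/v4.png

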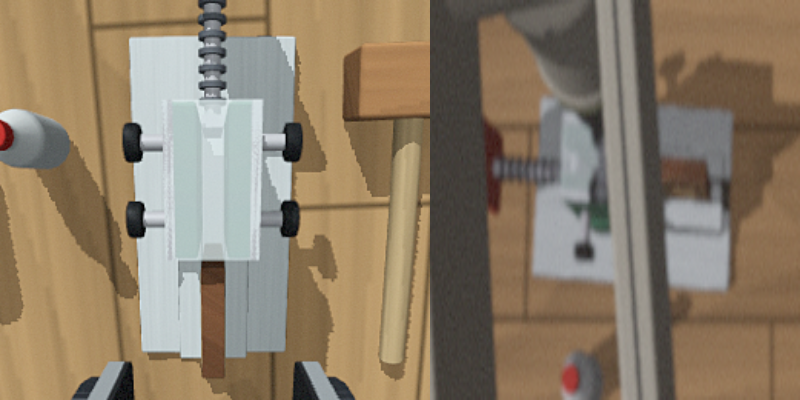

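The panel stands fully out in the channel at (212,318) in the left crop, measured 80 x 17 with its top at z 133. The right crop shows the red plate back at its original place, about (493,168).

```bash
python3 -m jog '[[[-0.7,0,0.4,0,0,0,0.6],[0,0,0.8,0,0,0,0.6],[0,0,0.8,0,0,0,0.6],[0,0,0.8,0,0,0,0.6],[0,0,0.7,0,0,0,0.6],[0,0,0.35,0,0,0,0.6],[0,0,0.2,0,0,0,0.6],[0,0,0,0,0,0,0.6]]]'; python3 -m jog '[[[0,0,0,0,0,0,0],[0,0,0,0,0,0,0],[0,0,0,0,0,0,0],[0,0,0,0,0,0,0],[0,0,0,0,0,0,0],[0,0,0,0,0,0,0],[0,0,0,0,0,0,0]]]' 40
```

```text
time: 11.72
tool_pos: [511.0, 88.1, 98.0]
tcp_rot: [-180.0, -0.0, 87.8]
ft_force: [0.1, -1.0, 0.7]
finger_gap: 50.9
time: 12.6
tool_pos: [511.6, 87.8, 99.1]
tcp_rot: [179.9, -0.0, 87.8]
ft_force: [-0.7, 0.5, 7.0]
finger_gap: 15.5
```

```bash
python3 -m jog '[[[0,0,-0.1,0,0,0,0],[0,0,-0.3,0,0,0,0],[0,0,-0.5,0,0,0,0],[0,0,-0.7,0,0,0,0],[0,0,-0.7,0,0,0,0],[0,0,-0.5,0,0,0,0],[0,0,-0.2,0,0,0,0]]]'; python3 -m jog '[[[-0.4,0.06,0,0,0,0,0],[-0.7,0.08,0,0,0,0,0],[-0.8,0.07,0,0,0,0,0],[-0.8,0.07,0,0,0,0,0],[-0.8,0.07,0,0,0,0,0],[-0.8,0.07,0,0,0,0,0],[-0.8,0.07,0,0,0,0,0],[-0.8,0.07,0,0,0,0,0],[-0.75,0.06,0,0,0,0,0],[-0.4,0.03,0,0,0,0,0],[-0.1,0,0,0,0,0,0]]]'; python3 -m jog '[[[0,0,0,0,0,0.0092,0],[0,0,0,0.02,0,0,0],[0,0,0,0.02,0,0,0],[0,0,0,0.0078,0,0,0],[0,0,0,0,0,0,0],[0,0,0,0,0,0,0]]]'
python3 - <<'E'
from h import *
s=telemetry.sense();print(s["tool_pos"],s["tcp_rot"],s["finger_gap"],s["ft_force"])
p,d,c=grab("wrist","w5");W=cloud("wrist",d,c);np.savez("w5.npz",p=p,d=d,W=W)
grab("side","s5")
a=cv2.imread("pics/w5.png")[90:390,130:510];b=cv2.imread("pics/s5.png")[130:350,240:440]
cv2.imwrite("pics/v5.png",np.hstack([cv2.resize(a,(400,400)),cv2.resize(b,(380,400))]))
E
```

```text
time: 13.48
tool_pos: [511.8, 87.8, 250.6]
tcp_rot: [179.8, -0.0, 87.8]
ft_force: [0.4, 0.4, -0.8]
finger_gap: 15.5
time: 14.85
tool_pos: [529.2, -271.2, 247.1]
tcp_rot: [-179.9, -0.0, 87.7]
ft_force: [-0.3, 0.3, -1.3]
finger_gap: 15.4
time: 15.6
tool_pos: [529.7, -270.0, 248.0]
tcp_rot: [-162.9, -0.0, 84.5]
ft_force: [-1.0, -0.3, -1.1]
finger_gap: 15.5
[ 529.71126289 -270.0473382   247.99264467] [-1.62868455e+02 -3.51696188e-03  8.45171470e+01] 15.489215513721108 [-0.99952022 -0.33482527 -1.05418199]
```

View pics/v5.png

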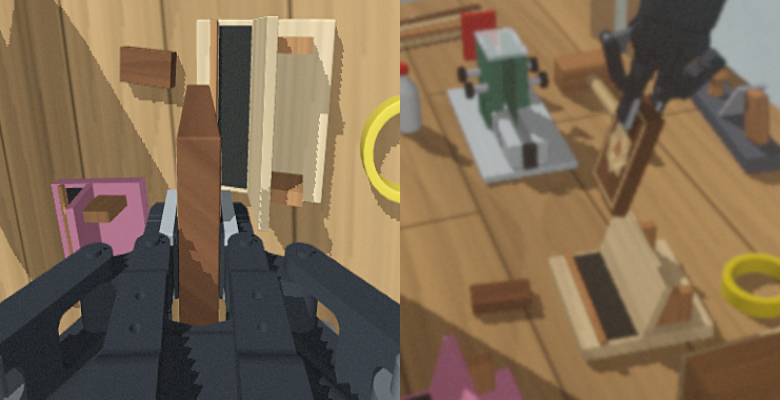

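The left crop shows the panel hanging tilted at (198,230), with the ledge and board ahead of it. The side crop shows it clear above the easel at (630,165), star side facing the robot.

```bash
python3 -m jog '[[[0,0.185,0.6,0,0,0,0],[0,0.185,0.6,0,0,0,0],[0,0.185,0.6,0,0,0,0],[0,0.14,0.45,0,0,0,0],[0,0.09,0.29,0,0,0,0],[0,0,0,0,0,0,0]]]'
python3 - <<'E'
from h import *
s=telemetry.sense();print(s["tool_pos"],s["tcp_rot"],s["finger_gap"],s["ft_force"])
grab("side","s6");grab("wrist","w6")
b=cv2.imread("pics/s6.png")[180:340,290:430];a=cv2.imread("pics/w6.png")[60:260,200:440]
cv2.imwrite("pics/v6.png",np.hstack([cv2.resize(a,(330,400)),cv2.resize(b,(430,490))[45:445]]))
E
```

```text
time: 16.45
tool_pos: [528.6, -270.4, 114.2]
tcp_rot: [-162.7, -0.0, 84.5]
ft_force: [-0.3, 0.2, -0.8]
finger_gap: 15.4
[ 528.64651042 -270.43170725  114.16461878] [-1.62711066e+02 -4.20268111e-02  8.44524591e+01] 15.352457592116869 [-0.34419284  0.19233117 -0.79921373]
```

View pics/v6.png

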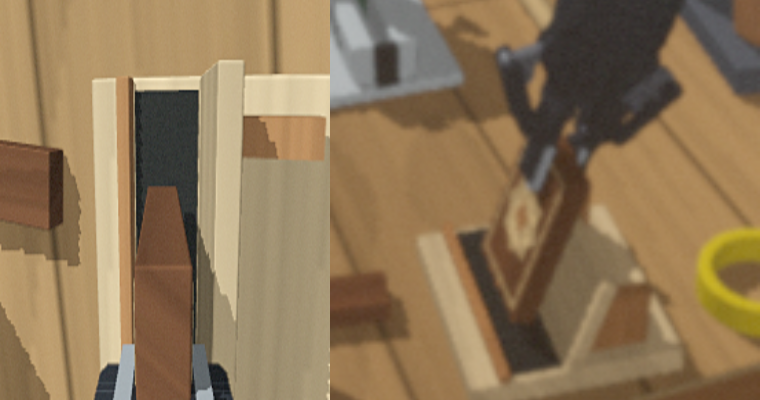

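The left crop shows the panel's foot at (160,190) over the dark ledge, between the lip and the board. The side crop shows it just above the ledge at (520,310). I'll lower it slowly.

```bash
python3 -m jog '[[[0,0.012,0.038,0,0,0,0],[0,0.012,0.038,0,0,0,0],[0,0.012,0.038,0,0,0,0],[0,0,0,0,0,0,0]]]'; python3 -m jog '[[[0,0.009,0.03,0,0,0,0],[0,0,0,0,0,0,0]]]';  python3 -m jog '[[[0,0.006,0.02,0,0,0,0],[0,0,0,0,0,0,0]]]'
```

```text
time: 17.05
tool_pos: [529.3, -270.7, 108.7]
tcp_rot: [-162.8, -0.0, 84.5]
ft_force: [0.4, -0.9, -1.1]
finger_gap: 15.4
time: 17.3
tool_pos: [529.3, -270.7, 107.1]
tcp_rot: [-162.8, -0.0, 84.5]
ft_force: [0.7, 0.1, -1.5]
finger_gap: 15.2
time: 17.55
tool_pos: [529.4, -270.7, 106.2]
tcp_rot: [-162.8, -0.0, 84.5]
ft_force: [-0.1, 0.1, -0.4]
finger_gap: 15.5
```

```bash
python3 -m jog '[[[0,0.006,0.02,0,0,0,0],[0,0,0,0,0,0,0]]]';  python3 -m jog '[[[0,0.006,0.02,0,0,0,0],[0,0,0,0,0,0,0]]]'; python3 -m jog '[[[0,0.003,0.01,0,0,0,0],[0,0,0,0,0,0,0]]]'
```

```text
time: 17.8
tool_pos: [529.5, -270.8, 105.4]
tcp_rot: [-162.8, 0.0, 84.5]
ft_force: [0.8, 0.5, 0.1]
finger_gap: 15.5
time: 18.05
tool_pos: [529.7, -270.9, 105.3]
tcp_rot: [-162.8, 0.0, 84.5]
ft_force: [-0.5, 1.1, 5.5]
finger_gap: 15.3
time: 18.3
tool_pos: [529.8, -270.9, 105.3]
tcp_rot: [-162.8, 0.0, 84.5]
ft_force: [-1.2, 0.5, 8.2]
finger_gap: 15.4
```

```bash
python3 -m jog '[[[0,0.035,-0.022,0,0,0,0],[0,0.038,-0.012,0,0,0,0],[0,0.038,-0.012,0,0,0,0],[0,0,0,0,0,0,0]]]'; python3 -m jog '[[[0,0.02,-0.006,0,0,0,0],[0,0,0,0,0,0,0]]]';  python3 -m jog '[[[0,0.02,-0.006,0,0,0,0],[0,0,0,0,0,0,0]]]'
```

```text
time: 18.8
tool_pos: [534.6, -271.5, 105.1]
tcp_rot: [-162.7, 0.0, 84.5]
ft_force: [-4.4, 0.6, 8.0]
finger_gap: 15.6
time: 19.05
tool_pos: [535.5, -271.6, 105.1]
tcp_rot: [-162.7, 0.0, 84.4]
ft_force: [-6.0, 0.9, 7.1]
finger_gap: 15.8
time: 19.3
tool_pos: [536.6, -271.7, 105.1]
tcp_rot: [-162.7, 0.0, 84.4]
ft_force: [-4.3, 0.6, 7.6]
finger_gap: 15.5
```

```bash
python3 -m jog '[[[0,0.02,-0.01,0,0,0,0],[0,0,0,0,0,0,0]]]'; python3 -m jog '[[[0,0.02,-0.008,0,0,0,0],[0,0,0,0,0,0,0]]]';  python3 -m jog '[[[0,0.02,-0.006,0,0,0,0],[0,0,0,0,0,0,0]]]'
```

```text
time: 19.55
tool_pos: [537.8, -271.8, 105.2]
tcp_rot: [-162.7, 0.0, 84.5]
ft_force: [-4.0, 0.6, 5.7]
finger_gap: 15.1
time: 19.8
tool_pos: [538.8, -271.9, 105.2]
tcp_rot: [-162.7, 0.0, 84.5]
ft_force: [-4.2, 0.9, 5.1]
finger_gap: 15.6
time: 20.05
tool_pos: [538.9, -271.9, 105.1]
tcp_rot: [-162.6, 0.0, 84.4]
ft_force: [-9.0, 1.1, 7.5]
finger_gap: 15.5
```

```bash
python3 -m jog '[[[0,-0.012,0,0,0,0,0],[0,0,0,0,0,0,0.25],[0,0,0,0,0,0,0.3],[0,0,0,0,0,0,0.4],[0,0,0,0,0,0,0.45],[0,0,0,0,0,0,0.45]]]'
python3 - <<'E'
from h import *
grab("side","s7");p,d,c=grab("wrist","w7")
b=cv2.imread("pics/s7.png")[180:340,290:430];a=cv2.imread("pics/w7.png")[60:260,200:440]
cv2.imwrite("pics/v7.png",np.hstack([cv2.resize(a,(330,400)),cv2.resize(b,(430,490))[45:445]]))
E
```

```text
time: 20.8
tool_pos: [540.1, -271.7, 104.6]
tcp_rot: [-162.8, -0.0, 84.5]
ft_force: [-0.8, 1.6, -0.9]
finger_gap: 38.3
```

View pics/v7.png

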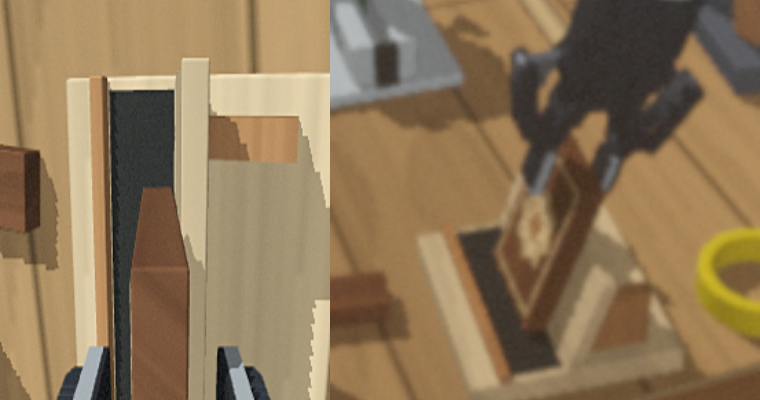

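Both fingers are clear of the panel, at (95,370) and (235,370) in the left crop. The panel stands on the ledge and leans on the board in both views. I'll retreat along the tool axis.

```bash
python3 -m jog '[[[0,0,-0.2,0,0,0,0.45],[0,0,-0.4,0,0,0,0.45],[0,0,-0.7,0,0,0,0.45],[0,0,-0.9,0,0,0,0.45],[0,0,-0.9,0,0,0,0.45],[0,0,-0.5,0,0,0,0.45],[0.4,0,0,0,0,0,0.45],[0.4,0,0,0,0,0,0.45],[0,0,0,0,0,0,0.45],[0,0,0,0,0,0,0.45]]]'
python3 - <<'E'
from h import *
p,d,c=grab("wrist","w8");W=cloud("wrist",d,c);p2,d2,c2=grab("top","t8");S=cloud("top",d2,c2);grab("side","s8")
hsv=cv2.cvtColor(p,cv2.COLOR_RGB2HSV)
R=(d>0)&(W[...,0]>470)&(W[...,0]<600)&(W[...,1]>-340)&(W[...,1]<-210)&(W[...,2]>105)&(W[...,2]<150)
print("panel hi",R.sum(),W[R][:,2].max() if R.any() else 0,*(rect(W[R&(W[...,2]>128)]) if R.any() else []))
h2=cv2.cvtColor(p2,cv2.COLOR_RGB2HSV);f=np.load("top0.npz");h0=cv2.cvtColor(f["p"],cv2.COLOR_RGB2HSV)
for h in(h0,h2):
    m=np.zeros(d2.shape,bool);m[170:215,160:200]=1;m&=(h[...,1]>150)&((h[...,0]<8)|(h[...,0]>172));q=np.argwhere(m);print("plate px",len(q),q.mean(0),q.min(0),q.max(0))
b=cv2.imread("pics/s8.png")[130:330,220:460];cv2.imwrite("pics/v8.png",np.hstack([cv2.resize(cv2.imread("pics/w8.png")[60:300,180:420],(400,400)),cv2.resize(b,(400,400))]))
E
```

```text
time: 22.15
tool_pos: [596.4, -236.6, 275.6]
tcp_rot: [-162.7, -0.0, 84.5]
ft_force: [-0.0, -0.6, -0.1]
finger_gap: 38.4
panel hi 1376 141.0868172862999 ((547.7323608398438, -274.88201904296875), (80.6119155883789, 17.811731338500977), 84.5826416015625) [[535.0999755859375, -314.20001220703125], [552.7999877929688, -315.79998779296875], [560.4000244140625, -235.60000610351562], [542.7000122070312, -233.89999389648438]]
plate px 180 [193.55       175.81111111] [181 171] [207 185]
plate px 184 [193.69021739 175.875     ] [181 171] [207 185]
```

View pics/v8.png

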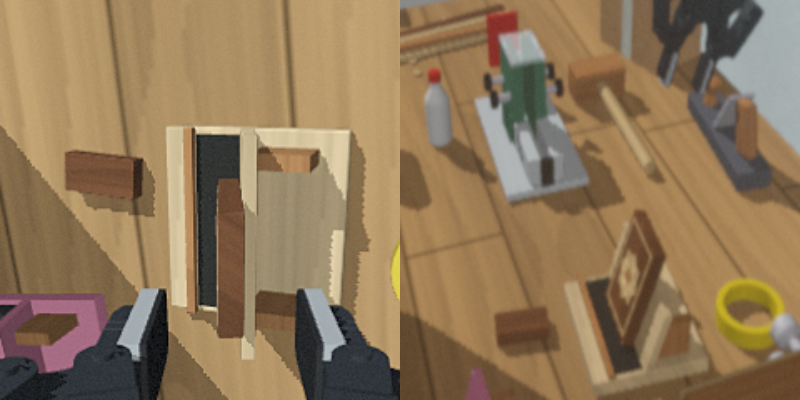

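The last pictures show the panel standing on the ledge behind the lip, leaning on the board, with the gripper clear of it. The plate, bottle, mallet, offcut and tape roll are where they were.

```bash
python3 -c "
from bench import job
print(job.hand_in())"
```

```text
the job is handed in; nothing more can be done
None
```

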